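# Gauge the plate gap of the clock movements and book them in

### The arm

A 7-joint arm with a two-finger parallel gripper is mounted at the origin on the work surface. World frame = base frame: x ahead of the robot, y to its left, z up, the work surface at z = 0. Lengths are in m, angles in rad, forces in N, time in s.
With the tool pointing down it reaches from about 0.425 to 0.925 m from the base axis. Payload 6.8 kg.
Tool frame: the origin (TCP) lies midway between the tips of the shut fingers; the grasp point (between the pads) lies 19 mm behind it (bot.hold_point_z is the distance from the TCP to the grasp point, in m); z points along the fingers, y is the line along which they close (so a half turn about z gives the same grasp; the last joint's range is limited). The gripper opens to 85 mm and grips with 20 to 120 N. Pads are 22 mm wide; open, the fingers measure 114 mm over their backs; the gripper's body (76 mm by 85 mm) begins 54 mm behind the grasp point. The pads swing forward as they close: fully open they stand 13 mm farther back than shut.
Start: joints at [1.208, 0.477, 0.022, 1.555, -0.011, 1.109, -0.083], TCP at [0.17, -0.653, 0.231] pointing down, gripper open.
Joint ranges: [-2.96, 2.96], [-0.34, 2.1], [-1.41, 1.46], [0.24, 2.44], [-1.37, 4.51], [0.17, 1.92], [-2.96, 2.96]. Speed limits (rad/s): [2.39, 2.39, 3.14, 3.14, 3.14, 3.14, 3.14].

### API

Orientations are given as a unit quaternion [w, x, y, z].
In Python, from station import bot gives the robot as it stands. The module is installed in compiled form; this text tells all that it offers.
- The arm moves only by the tool step_arm, never from a script. Its argument "increments" is a list that holds one entry, the list of rows, each a list of 7 numbers: the opening, from -1 (shut) to 1 (fully open), then the shift along the tool's x, y, z in mm, then the turn, a rotation vector about the tool's x, y, z in degrees. In form: [[[grip, x, y, z, ax, ay, az], ...]]. A call has 1 to 10 rows; each row is the pose to reach, as a shift and turn from the pose commanded when the call began, along the tool's axes at that moment; what a row does not reach only later rows make up. A row lasts 1/12 s, in which the tool goes at most 41.7 mm and 7.16 degrees, less where a joint would pass 70% of its speed; a pose out of reach is approached as far as the arm can. A call with a gripper value outside its range is refused whole. The fingers move at their own pace and stop on an object; "force" is the grip in N (left out, the last holds). Time passes only in rows, so rows that repeat a pose let the fingers close. It gives the time, the measured TCP pose, the force, the opening and the grip force at its end, in the units of the state.
- bot.get_obs(): the state, without advancing time (a new reading comes with each control period).
- bot.read_camera(name): name is "side" or "top" or "wrist"; returns a dict with "image" (384x512x3 uint8, red, green, blue), "camera_matrix" (3x3 intrinsics, pixels), "R" (3x3) and "t" (3): a world point X has camera coordinates R X + t. Camera axes: x right, y down, z forward; pixel columns grow to the right and rows downward; lengths in m; the calibration is good to about 2 mm. A picture is of the moment at which its call begins. There is no depth.
- bot.hand_in(): hands the job in; it is judged then, once.
The state is a dict: "t": time; "q": joint angles; "joint_vel": joint speeds; "joint_torque": joint torques, N m; "eef_pos": TCP position; "tool_rot": TCP orientation; "contact_force": force on the tool from outside, world axes, zero at the start; "torque": the same for the moment, N m; "gripper_width": opening from 0.0 (shut) to 1.0 (fully open); "grasp_force": force on a finger pad.
Only numpy, scipy, OpenCV 4.12 (cv2) and the standard library are available. Lean on these libraries where they do the work, as an engineer would, in place of code of your own. Each camera call takes 0.05 s, during which the arm holds its last target. There are 200 camera calls.

### The job

Press the recorder's plunger fully down and let it up to open the batch. Then check the clock movements on the bench with the gap gauge, working up from the shortest to the tallest: push its blade down into the middle of each movement's top gap until the stop shoulder sits on the plates, and keep it there for two seconds before drawing it out. Put the gauge back in its rest, blade fully home, and stand all the movements upright in the felt-lined tray; with everything in its place, press the plunger fully down and let it up again to close the batch, leaving the loupe, the clock key and the screwdriver stand alone.

Things in the scene. Friction and masses are not known exactly. Their poses are not given: they have to be found in the camera images.
- movement_short: shortest clock movement, 75 mm tall, 400 g, may be absent: 2 upright brass plates 50 mm wide (y), 36 mm over outer faces (x; grip here), on steel foot 60 (x) x 64 x 8 mm. Between them 2 jaws leave a gap in the top: 7 mm wide (x), along all of y, ends open, 52 mm deep from the plates' top, mouth flared to 18 mm. Same either way round. Origin: centre of underside; z up
- movement_mid: middle clock movement, 95 mm tall, 500 g, may be absent: 2 upright brass plates 62 mm wide (y), 36 mm over outer faces (x; grip here), on steel foot 60 (x) x 76 x 8 mm. Between them 2 jaws leave a gap in the top: 7 mm wide (x), along all of y, ends open, 52 mm deep from the plates' top, mouth flared to 18 mm. Same either way round. Origin: centre of underside; z up
- movement_tall: tallest clock movement, 120 mm tall, 650 g, may be absent: 2 upright brass plates 76 mm wide (y), 36 mm over outer faces (x; grip here), on steel foot 60 (x) x 90 x 8 mm. Between them 2 jaws leave a gap in the top: 7 mm wide (x), along all of y, ends open, 52 mm deep from the plates' top, mouth flared to 18 mm. Same either way round. Origin: centre of underside; z up
- gauge: gap gauge, 120 g: steel blade 4 (x) x 24 (y) x 45 mm pointing down; stop shoulder 36 x 36 x 6 mm above it; then dark wood handle 16 (x) x 26 (y) x 60 mm with flat sides. Same either way round. Starts upright in the rest, shoulder on its top. Origin: blade tip, z towards the handle; shoulder underside at z 45 mm, handle middle at z 81 mm
- rest: the gauge's rest: fixed wooden block 60 x 60 x 55 mm with a slot in its top, 7 mm wide (x), along all of its y, mouth flared to 18 mm, deep enough for the whole blade: the gauge's shoulder then sits on the top, 55 mm above the origin. Origin: centre of underside
- tray: fixed shallow wooden tray for checked movements, inside 120 (x) x 330 (y) mm, walls 6 mm thick, rim 18 mm high, floor 6 mm above the bench, grey felt lining. Origin: centre of its underside.
- plunger (a joint): travel of the recorder's sprung plunger: 0 is up, 0.014 m is fully down; about 2 N to start it, 7 N at the bottom; it springs back up when let go.
- plunger_top (a point): centre of the top of the recorder's round black plunger head (36 mm across), which stands 82 mm above the bench when up and is pressed straight down. The recorder itself is a fixed grey box 80 x 80 x 50 mm.
- loupe: bystander: black eye loupe, 42 mm across, 45 mm tall, standing loose; origin under its centre.
- clock_key: bystander: double-looped steel clock key lying loose, about 90 mm each way; origin under the middle of its loops.
- driver_stand: bystander: round grey screwdriver stand, 90 mm across and 118 mm tall, loose; origin under its centre.

How it is judged:
On the way, in this order (a step that is already met when the one before it is completed fails the run):
1. the plunger is pressed fully down, the gauge still in its rest (value of joint plunger above 0.0125 m and x of gauge in the frame of rest between -0.004 and 0.004 m and y of gauge in the frame of rest between -0.015 and 0.015 m and z of gauge in the frame of rest between 0.006 and 0.014 m and angle between the z axis of gauge and the z axis of rest, either way round below 0.1 rad), for 0.1 s.
2. the gauge blade is in the short movement's gap, shoulder on the plates (within 4 mm), kept there for 1.5 s (x of gauge in the frame of movement_short between -0.004 and 0.004 m and y of gauge in the frame of movement_short between -0.015 and 0.015 m and z of gauge in the frame of movement_short between 0.026 and 0.034 m and angle between the z axis of gauge and the z axis of movement_short, either way round below 0.1 rad), for 1.5 s.
3. the gauge blade is in the mid movement's gap, shoulder on the plates (within 4 mm), kept there for 1.5 s (x of gauge in the frame of movement_mid between -0.004 and 0.004 m and y of gauge in the frame of movement_mid between -0.015 and 0.015 m and z of gauge in the frame of movement_mid between 0.046 and 0.054 m and angle between the z axis of gauge and the z axis of movement_mid, either way round below 0.1 rad), for 1.5 s.
4. the gauge blade is in the tall movement's gap, shoulder on the plates (within 4 mm), kept there for 1.5 s (x of gauge in the frame of movement_tall between -0.004 and 0.004 m and y of gauge in the frame of movement_tall between -0.015 and 0.015 m and z of gauge in the frame of movement_tall between 0.071 and 0.079 m and angle between the z axis of gauge and the z axis of movement_tall, either way round below 0.1 rad), for 1.5 s.
5. with the gauge home in its rest and all movements standing in the tray, the plunger is fully down (all of step 1 and x of movement_short in the frame of tray between -0.06 and 0.06 m and y of movement_short in the frame of tray between -0.165 and 0.165 m and z of movement_short in the frame of tray between 0.002 and 0.01 m and angle between each of movement_short, movement_mid, movement_tall's own z axis and vertical below 0.08 rad and linear speed of each of movement_short, movement_mid, movement_tall below 0.03 m/s and x of movement_mid in the frame of tray between -0.06 and 0.06 m and y of movement_mid in the frame of tray between -0.165 and 0.165 m and z of movement_mid in the frame of tray between 0.002 and 0.01 m and x of movement_tall in the frame of tray between -0.06 and 0.06 m and y of movement_tall in the frame of tray between -0.165 and 0.165 m and z of movement_tall in the frame of tray between 0.002 and 0.01 m), for 0.1 s.
At the end, for the whole second after the job is handed in: Every movement present stands upright and still, flat on the tray's floor; the gauge is upright in its rest with its shoulder on the top (within 4 mm); the plunger is up again (x of movement_short in the frame of tray between -0.06 and 0.06 m and y of movement_short in the frame of tray between -0.165 and 0.165 m and z of movement_short in the frame of tray between 0.002 and 0.01 m and angle between each of movement_short, movement_mid, movement_tall's own z axis and vertical below 0.08 rad and linear speed of each of movement_short, movement_mid, movement_tall, gauge below 0.03 m/s and x of movement_mid in the frame of tray between -0.06 and 0.06 m and y of movement_mid in the frame of tray between -0.165 and 0.165 m and z of movement_mid in the frame of tray between 0.002 and 0.01 m and x of movement_tall in the frame of tray between -0.06 and 0.06 m and y of movement_tall in the frame of tray between -0.165 and 0.165 m and z of movement_tall in the frame of tray between 0.002 and 0.01 m and x of gauge in the frame of rest between -0.004 and 0.004 m and y of gauge in the frame of rest between -0.015 and 0.015 m and z of gauge in the frame of rest between 0.006 and 0.014 m and angle between the z axis of gauge and the z axis of rest, either way round below 0.1 rad and value of joint plunger below 0.003 m); the robot touches nothing.
It fails at once if the eye loupe is moved more than 30 mm (distance of loupe from where it was at the start of the episode above 0.03 m).
It fails at once if the clock key is moved more than 30 mm (distance of clock_key from where it was at the start of the episode above 0.03 m).
It fails at once if the screwdriver stand is moved more than 30 mm (distance of driver_stand from where it was at the start of the episode above 0.03 m).
Of movement_short, movement_mid, movement_tall only 2 to 3 are there at a start; the rules pass over those that are not, and their reading is None.
At some moment in a run one of movement_short, movement_mid, movement_tall may be knocked a few centimetres aside while the robot is not near it.
It also fails if it takes over 210 s, if anything falls off the work surface, if the arm or the gripper's body presses on something with over 40 N, if the wrist force passes 120 N, or if a joint passes its speed limit or range.

## Working session

There is one attempt and no reset: what is moved stays moved. The work goes in short steps, Python scripts to look and compute and a tool call to move; the robot and the scene stay as the last step left them, time stands still between calls to the robot, and variables do not carry over. Pictures are saved under pics/ and viewed, at most 14 in all, crops included, and the job is handed in when it is done.

Besides the shell and the picture viewer there is one more tool, called after "Emit:" as name(argument=value, ...) on one line, values as JSON. step_arm: Moves the arm, as the interface text tells. Its arguments: {"type":"object","properties":{"increments":{"type":"array"},"force":{"type":"number"}},"required":["increments"]}

```bash
mkdir -p pics; cat > h.py <<'E'
import numpy as np, cv2
from station import bot
from scipy.spatial.transform import Rotation as Ro
def snap(c,f):
    d=bot.read_camera(c); cv2.imwrite(f'pics/{f}.png',d['image'][:,:,::-1]); np.savez(f'pics/{f}.npz',**d); return d
def ray(d,uv,z):
    uv=np.atleast_2d(np.array(uv,float)); K=d['camera_matrix'];R=d['R'];t=d['t']
    r=(np.c_[uv,np.ones(len(uv))]@np.linalg.inv(K).T)@R; c=-R.T@t
    return c+r*((z-c[2])/r[:,2])[:,None]
def proj(d,X):
    p=np.atleast_2d(X)@d['R'].T+d['t']; p=p@d['camera_matrix'].T; return p[:,:2]/p[:,2:]
def st():
    o=bot.get_obs(); w=o['tool_rot']; R=Ro.from_quat([w[1],w[2],w[3],w[0]])
    return o,R.as_matrix()
def rel(x,y,z,yaw=None):
    """mm shift in tool axes to reach world TCP; yaw = world angle (deg) of tool y (closing line)"""
    o,R=st(); s=R.T@(np.array([x,y,z])-o['eef_pos'])*1000
    cy=np.degrees(np.arctan2(R[1,1],R[0,1]))
    out=[s.round(1), 'tool y yaw',cy.round(1),'zax',R[:,2].round(3)]
    if yaw is not None:
        dlt=(yaw-cy+90)%180-90; out+=['turn az',-round(dlt,1)]
    print(*out)
E
python3 - <<'E'
from h import *
for c in('top','side'):
    d=snap(c,c+'0'); print(c,-d['R'].T@d['t'],d['R'][2])
a=[cv2.imread(f'pics/{c}0.png') for c in('top','side')]
cv2.imwrite('pics/top0b.png',cv2.resize(a[0],(800,600),interpolation=cv2.INTER_CUBIC))
cv2.imwrite('pics/side0b.png',cv2.resize(a[1],(800,600),interpolation=cv2.INTER_CUBIC))
o,R=st();print(o,R)
E
```

```text
top [ 0.39024284 -0.06175658  1.05270309] [ 0.20386738 -0.01360108 -0.97890403]
side [ 0.47169283 -0.7462743   0.54507463] [ 0.16629558  0.81975853 -0.54803442]
{'t': 0.1, 'q': array([ 1.20791703,  0.47769832,  0.02232345,  1.55636296, -0.01149051,
        1.10924917, -0.08309599]), 'joint_vel': array([ 0.00029695, -0.00208617,  0.00043049, -0.00274667, -0.00283336,
       -0.00025648, -0.00034653]), 'joint_torque': array([ 4.22962534e-03, -5.97761786e+01,  1.61360197e+00, -2.81958926e+01,
        1.28467727e-02,  4.99698421e-03, -1.33044858e-05]), 'eef_pos': array([ 0.16998851, -0.65270397,  0.23043098]), 'tool_rot': array([-7.79195312e-04,  9.91893719e-01,  1.27067768e-01, -1.57406832e-04]), 'contact_force': array([-0.49974015, -0.00633156,  0.91826127]), 'torque': array([-0.01046857,  0.01198598,  0.02719363]), 'grasp_force': 0.0, 'gripper_width': 0.9986554526246066} [[ 9.67707515e-01  2.52075197e-01 -5.10282915e-04]
 [ 2.52075688e-01 -9.67706350e-01  1.50575520e-03]
 [-1.14240477e-04 -1.58576054e-03 -9.99998736e-01]]
```

View pics/top0b.png

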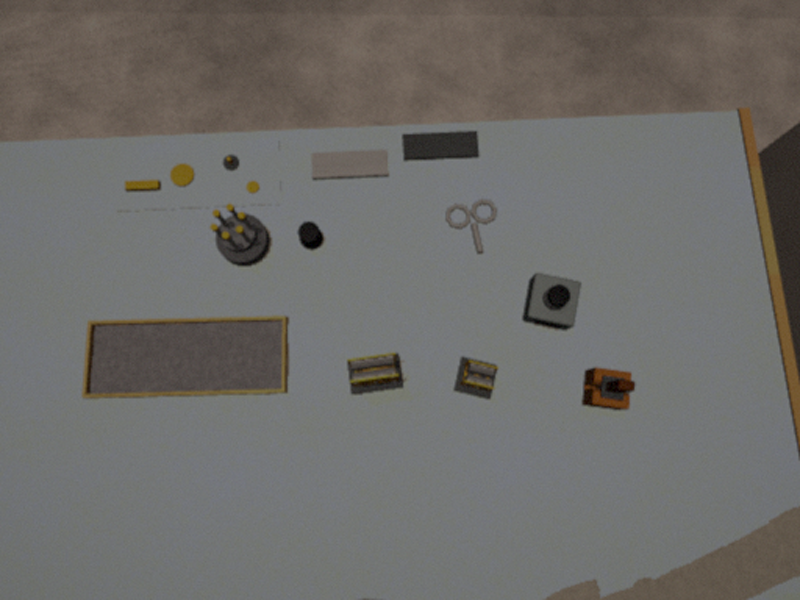

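View pics/side0b.png

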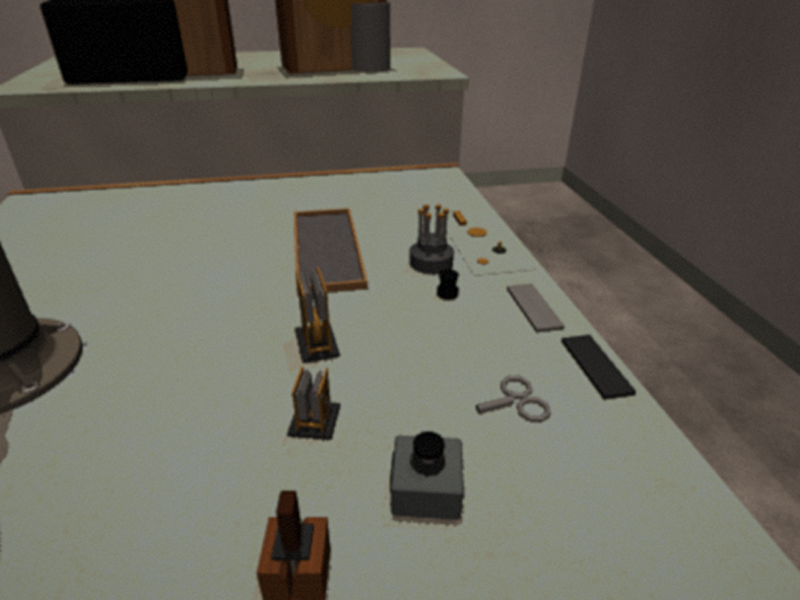

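The top view (800 px scale) shows the tray at about (187,357), a larger movement at (376,372), the short one at (479,376), the recorder plunger at (557,295) and the gauge in its rest at (608,388). The key, loupe and driver stand are on the far side. Two movements are present. Next I'll measure them precisely.

```bash
python3 - <<'E'
from h import *
d=dict(np.load('pics/top0.npz')); im=d['image']
c=im[160:275,205:420]; cv2.imwrite('pics/crop1.png',cv2.resize(c[:,:,::-1],None,fx=3.7,fy=3.7,interpolation=cv2.INTER_CUBIC))
s=lambda p:np.array(p)/1.5625
print('plunger',ray(d,s([558,296]),.082)); 
print('tray',ray(d,s([[89,322],[286,318],[286,394],[85,396]]),.018))
for z in(.075,.095,.12): print(z,ray(d,s([376,370]),z),ray(d,s([480,375]),z))
print('rest',ray(d,s([608,388]),.055))
ds=dict(np.load('pics/side0.npz'))
print('key,loupe,stand',ray(d,s([[472,220],[311,237],[242,245]]),.02))
print('plunger side',ray(ds,s([429,440]),.082))
E
```

```text
plunger [[ 0.5863885  -0.33985845  0.082     ]]
tray [[0.59337491 0.45598308 0.018     ]
 [0.58365866 0.11645993 0.018     ]
 [0.45342476 0.11811386 0.018     ]
 [0.46688958 0.45595302 0.018     ]]
0.075 [[ 0.4809648  -0.03668721  0.075     ]] [[ 0.46469127 -0.20311981  0.075     ]]
0.095 [[ 0.47910898 -0.03720003  0.095     ]] [[ 0.46316835 -0.20022807  0.095     ]]
0.12 [[ 0.47678921 -0.03784106  0.12      ]] [[ 0.46126469 -0.19661339  0.12      ]]
rest [[ 0.43476877 -0.41319367  0.055     ]]
key,loupe,stand [[ 0.74503169 -0.21829645  0.02      ]
 [ 0.72729812  0.06992492  0.02      ]
 [ 0.71845394  0.19222416  0.02      ]]
plunger side [[ 0.59069973 -0.33871887  0.082     ]]
```

View pics/crop1.png

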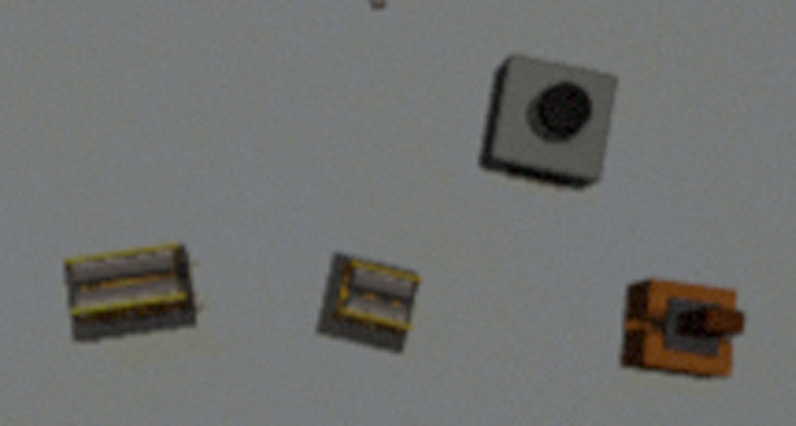

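The crop shows the plate rims of the larger movement at (66,261)-(182,245)-(186,300)-(73,312), the short one at (350,263)-(418,276)-(408,328)-(340,312), and the rest's slot running about horizontally through (690,325).

```bash
python3 - <<'E'
from h import *
d=dict(np.load('pics/top0.npz'))
u=lambda p:np.array(p)/3.7+[205,160]-.36
def quad(p,z):
    q=ray(d,u(p),z)[:,:2]; l=[np.linalg.norm(q[(i+1)%4]-q[i]) for i in range(4)]
    v=(q[0]+q[3]-q[1]-q[2]); print(z,q.mean(0).round(4),'sides',np.round(l,3),'yaw of long',np.degrees(np.arctan2(v[1],v[0])).round(1))
for z in(.095,.12): quad([(66,261),(182,245),(186,300),(73,312)],z)
quad([(350,263),(418,276),(408,328),(340,312)],.075)
q=ray(d,u([(73,340),(196,325)]),.002);print('foot',np.linalg.norm(q[0]-q[1]))
quad([(648,279),(737,290),(730,377),(641,366)],.055)
quad([(512,55),(617,76),(600,180),(494,161)],.05)
print(ray(d,u([(566,110)]),.082))
# gauge shoulder
quad([(669,299),(722,305),(717,354),(665,348)],.061)
print('handle top',ray(d,u([(730,321)]),.121+.0))
print(np.degrees(np.arctan2(*( -(ray(d,u([(630,327)]),.055)-ray(d,u([(735,334)]),.055))[0,:2]))))
E
```

```text
0.095 [ 0.4834 -0.0331] sides [0.078 0.037 0.075 0.034] yaw of long 94.1
0.12 [ 0.4809 -0.0339] sides [0.076 0.036 0.073 0.033] yaw of long 94.1
0.075 [ 0.4665 -0.2029] sides [0.047 0.036 0.047 0.034] yaw of long 75.1
foot 0.08970791791701105
0.055 [ 0.4348 -0.4176] sides [0.062 0.06  0.061 0.06 ] yaw of long 80.1
0.05 [ 0.5878 -0.3425] sides [0.076 0.078 0.076 0.079] yaw of long 76.1
[[ 0.58650979 -0.34113941  0.082     ]]
0.061 [ 0.4353 -0.4185] sides [0.036 0.034 0.036 0.034] yaw of long 80.6
handle top [[ 0.43483069 -0.42106476  0.121     ]]
-173.36044359797623
```

```bash
python3 - <<'E'
from h import *
rel(.5868,-.341,.231,-100); rel(.5868,-.341,.1)
E
```

```text
[ 4.819e+02 -1.966e+02 -3.000e-01] tool y yaw -75.4 zax [-0.001  0.002 -1.   ] turn az 24.6
[ 481.9 -196.4  130.7] tool y yaw -75.4 zax [-0.001  0.002 -1.   ]
```

Emit:
step_arm(increments=[[[-1,482,-196.5,0,0,0,-65],[-1,482,-196.5,0,0,0,-65],[-1,482,-196.5,0,0,0,-65],[-1,482,-196.5,0,0,0,-65],[-1,482,-196.5,0,0,0,-65],[-1,482,-196.5,0,0,0,-65],[-1,482,-196.5,0,0,0,-65],[-1,482,-196.5,0,0,0,-65],[-1,482,-196.5,0,0,0,-65],[-1,482,-196.5,0,0,0,-65]]], force=40)

```text
t: 0.93
eef_pos: [0.5048, -0.4024, 0.231]
tool_rot: [-0.0, 0.766, 0.642, -0.0]
contact_force: [0.2, -0.2, -0.5]
gripper_width: -0.003
grasp_force: 0.0
```

```bash
python3 - <<'E'
from h import *
rel(.5868,-.341,.231,-10); rel(.5868,-.341,.1)
print(st()[0]['eef_pos'],st()[0]['q'])
E
```

```text
[74.7 70.  -0. ] tool y yaw -10.0 zax [-0.001  0.    -1.   ] turn az -0.0
[ 74.7  70.1 131. ] tool y yaw -10.0 zax [-0.001  0.    -1.   ]
[ 0.50484435 -0.40235803  0.23099565] [ 0.81388998  0.45091241 -0.32627657  1.61180569  0.15689861  1.10536984
  0.27194318]
```

Emit:
step_arm(increments=[[[-1,75,70,0,0,0,0],[-1,75,70,0,0,0,0],[-1,75,70,0,0,0,0],[-1,75,70,60,0,0,0],[-1,75,70,100,0,0,0],[-1,75,70,130,0,0,0],[-1,75,70,140,0,0,0],[-1,75,70,140,0,0,0]]])

```text
t: 1.6
eef_pos: [0.5825, -0.3409, 0.0854]
tool_rot: [-0.005, 0.768, 0.64, -0.002]
contact_force: [0.1, 0.0, -0.3]
gripper_width: -0.004
grasp_force: 0.0
```

```bash
python3 - <<'E'
from h import *
rel(.5868,-.341,.067,-10)
d=snap('side','s1'); c=d['image'][200:384,190:340]; cv2.imwrite('pics/s1c.png',cv2.resize(c[:,:,::-1],None,fx=3,fy=3))
E
```

```text
[ 0.7  4.5 18.3] tool y yaw -10.4 zax [-0.009  0.005 -1.   ] turn az -0.4
```

View pics/s1c.png

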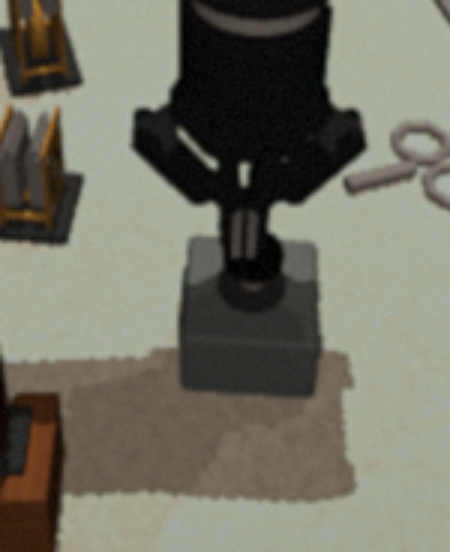

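The fingertips are centred over the black plunger at crop (250,265). Pressing now.

Emit:
step_arm(increments=[[[-1,0,3,8,0,0,0],[-1,0,3,15,0,0,0],[-1,0,3,20,0,0,0],[-1,0,3,20,0,0,0],[-1,0,3,20,0,0,0],[-1,0,3,20,0,0,0]]])

```text
t: 2.15
eef_pos: [0.591, -0.3439, 0.0731]
tool_rot: [0.002, 0.768, 0.64, 0.001]
contact_force: [3.3, -0.9, 4.8]
gripper_width: 0.001
grasp_force: 2.4
```

Emit:
step_arm(increments=[[[-1,0,0,5,0,0,0],[-1,0,0,8,0,0,0],[-1,0,0,8,0,0,0],[-1,0,0,8,0,0,0],[-1,0,0,8,0,0,0]]])

```text
t: 2.57
eef_pos: [0.5912, -0.3439, 0.0679]
tool_rot: [0.002, 0.768, 0.64, 0.001]
contact_force: [-3.1, 1.5, 24.6]
gripper_width: -0.003
grasp_force: 12.4
```

Emit:
step_arm(increments=[[[-1,0,0,-40,0,0,0],[-1,0,0,-80,0,0,0],[-1,0,0,-120,0,0,0],[1,0,0,-160,0,0,0],[1,0,0,-180,0,0,0],[1,0,0,-180,0,0,0]]])

```text
t: 3.07
eef_pos: [0.5907, -0.3438, 0.2493]
tool_rot: [0.003, 0.768, 0.64, 0.001]
contact_force: [0.5, 0.2, -0.1]
gripper_width: 0.419
grasp_force: 0.0
```

```bash
python3 - <<'E'
from h import *
rel(.435,-.4185,.243,-10)
E
```

```text
[-101.6 -139.7    5.6] tool y yaw -10.4 zax [ 0.006 -0.004 -1.   ] turn az -0.4
```

Emit:
step_arm(increments=[[[1,-102,-140,6,0,0,0],[1,-102,-140,6,0,0,0],[1,-102,-140,6,0,0,0],[1,-102,-140,6,0,0,0],[1,-102,-140,6,0,0,0],[1,-102,-140,6,0,0,0],[1,-102,-140,6,0,0,0],[1,-102,-140,6,0,0,0]]])

```text
t: 3.73
eef_pos: [0.4339, -0.4168, 0.2367]
tool_rot: [-0.001, 0.768, 0.641, 0.0]
contact_force: [0.0, 0.2, -0.0]
gripper_width: 1.003
grasp_force: 0.0
```

```bash
python3 - <<'E'
from h import *
rel(.435,-.4185,.072,-10); print(st()[0]['eef_pos'])
d=snap('wrist','w1'); print(-d['R'].T@d['t'])
cv2.imwrite('pics/w1b.png',cv2.resize(d['image'][:,:,::-1],(800,600),interpolation=cv2.INTER_CUBIC))
E
```

```text
[ -1.8   1.5 164.7] tool y yaw -10.3 zax [-0.     0.002 -1.   ] turn az -0.3
[ 0.43393804 -0.41675332  0.23670741]
[ 0.44592502 -0.35042404  0.37846259]
```

View pics/w1b.png

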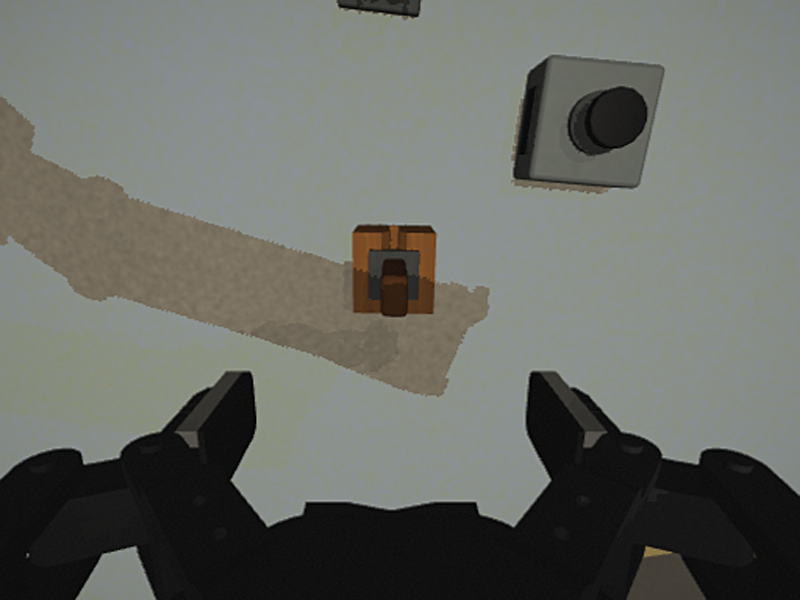

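The wrist view shows the gauge with its shoulder at (370-418, 250-299) and handle top at about (395,297). The rest is square to the tool, and the recorder is at upper right with its plunger head at (615,118).

```bash
python3 - <<'E'
from h import *
d=dict(np.load('pics/w1.npz')); s=lambda p:np.array(p)/1.5625-.18
for n,p,z in(('rest',[(352,231),(436,231),(434,313),(353,313)],.055),('sh',[(370,250),(419,250),(419,299),(370,299)],.061),('htop',[(382,278),(408,278),(408,317),(382,317)],.121),('pl',[(615,118)],.082)):
    q=ray(d,s(p),z); print(n,q.mean(0).round(4),np.linalg.norm(q[0]-q[1%len(q)]).round(4))
q=ray(d,s([(394,226),(395,320)]),.055);v=q[0]-q[1];print('slot yaw',np.degrees(np.arctan2(v[1],v[0])))
q=ray(d,s([(352.5,231),(353,313)]),.055);v=q[0]-q[1];print(np.degrees(np.arctan2(v[1],v[0])))
q=ray(d,s([(435.5,231),(434,313)]),.055);v=q[0]-q[1];print(np.degrees(np.arctan2(v[1],v[0])))
rel(.4345,-.419,.072,-10)
E
```

```text
rest [ 0.4356 -0.4167  0.055 ] 0.0595
sh [ 0.4361 -0.4169  0.061 ] 0.0344
htop [ 0.4358 -0.4179  0.121 ] 0.0151
pl [ 0.5861 -0.3406  0.082 ] 0.0
slot yaw 80.42901667224703
78.78542230333474
80.14078454675513
[ -2.5   0.6 164.8] tool y yaw -10.3 zax [-0.     0.001 -1.   ] turn az -0.3
```

```bash
python3 - <<'E'
from h import *
rel(.4356,-.4177,.073,-10)
E
```

```text
[ -1.    1.5 163.8] tool y yaw -10.3 zax [-0.     0.001 -1.   ] turn az -0.3
```

Emit:
step_arm(increments=[[[1,-1,1.5,40,0,0,0],[1,-1,1.5,80,0,0,0],[1,-1,1.5,115,0,0,0],[1,-1,1.5,145,0,0,0],[1,-1,1.5,160,0,0,0],[1,-1,1.5,164,0,0,0],[1,-1,1.5,164,0,0,0],[1,-1,1.5,164,0,0,0]]])

```text
t: 4.45
eef_pos: [0.4359, -0.4192, 0.0741]
tool_rot: [0.001, 0.768, 0.641, 0.0]
contact_force: [0.1, -0.1, 0.5]
gripper_width: 0.998
grasp_force: 0.0
```

```bash
python3 - <<'E'
from h import *
rel(.4356,-.4177,.072,-10)
E
```

```text
[ 1.5 -0.5  2.1] tool y yaw -10.3 zax [ 0.001 -0.    -1.   ] turn az -0.3
```

Emit:
step_arm(increments=[[[-1,1.5,-0.5,1,0,0,0],[-1,1.5,-0.5,1,0,0,0],[-1,1.5,-0.5,1,0,0,0],[-1,1.5,-0.5,1,0,0,0],[-1,1.5,-0.5,1,0,0,0],[-1,1.5,-0.5,1,0,0,0],[-1,1.5,-0.5,1,0,0,0],[-1,1.5,-0.5,1,0,0,0],[-1,1.5,-0.5,1,0,0,0],[-1,1.5,-0.5,1,0,0,0]]], force=40)

```text
t: 5.28
eef_pos: [0.4343, -0.4182, 0.0727]
tool_rot: [0.0, 0.768, 0.64, -0.0]
contact_force: [-1.1, 0.8, 5.7]
gripper_width: 0.178
grasp_force: 41.7
```

```bash
python3 - <<'E'
from h import *
o,R=st();print(o['eef_pos'],o['contact_force'],o['gripper_width'],o['grasp_force'],R.round(4))
E
```

```text
[ 0.43432658 -0.41815355  0.07273289] [-1.05737091  0.83334616  5.65606397] 0.1776535787873677 41.694132685661316 [[ 1.807e-01  9.835e-01  3.000e-04]
 [ 9.835e-01 -1.807e-01 -5.000e-04]
 [-4.000e-04  4.000e-04 -1.000e+00]]
```

Emit:
step_arm(increments=[[[-1,0,0,-30,0,0,0],[-1,0,0,-70,0,0,0],[-1,0,0,-110,0,0,0],[-1,40,25,-150,0,0,0],[-1,80,30,-170,0,0,0],[-1,110,30,-170,0,0,0],[-1,120,30,-170,0,0,0],[-1,120,30,-170,0,0,0],[-1,120,30,-170,0,0,0],[-1,120,30,-170,0,0,0]]], force=60)

```text
t: 6.12
eef_pos: [0.4845, -0.3063, 0.2416]
tool_rot: [-0.0, 0.769, 0.64, -0.001]
contact_force: [-0.1, 0.8, -2.0]
gripper_width: 0.184
grasp_force: 62.0
```

```bash
python3 - <<'E'
from h import *
o,R=st();print(o['eef_pos'],o['gripper_width'],o['contact_force'])
d=snap('wrist','w2')
cv2.imwrite('pics/w2b.png',cv2.resize(d['image'][:,:,::-1],(800,600),interpolation=cv2.INTER_CUBIC))
E
```

```text
[ 0.48446396 -0.30625696  0.24158966] 0.18421228938784842 [-0.12403696  0.75561494 -2.01806646]
```

View pics/w2b.png

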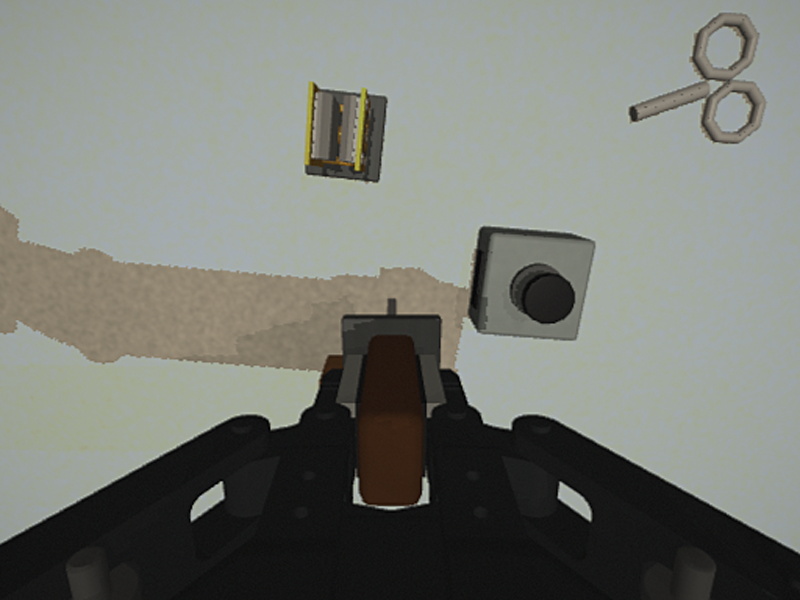

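The gauge hangs straight in the fingers (shoulder edge at row 317, blade at column 392). The short movement's plates run from (311,82) to (308,166) and from (365,90) to (360,170).

```bash
cat >> h.py <<'E'
def move_loc(d,z,box,dbg=None):
    """centre and long yaw of a movement from its bright yellow plate tops at height z; box=(u0,v0,u1,v1) in px"""
    im=d['image'].astype(int); u0,v0,u1,v1=box
    r,g,b=[im[v0:v1,u0:u1,i] for i in range(3)]
    m=((g-b>45)&(g>95)).astype(np.uint8); out=[]
    n,l,s,c=cv2.connectedComponentsWithStats(m,connectivity=8)
    for i in sorted(range(1,n),key=lambda i:-s[i,4])[:2]:
        vv,uu=np.nonzero(l==i); p=ray(d,np.c_[uu+u0,vv+v0],z)[:,:2].astype(np.float32)
        (cx,cy),(w,h),a=cv2.minAreaRect(p*1000); vx,vy,_,_=cv2.fitLine(p*1000,cv2.DIST_L2,0,.01,.01).ravel()
        print(s[i],'c',round(cx,1),round(cy,1),'size',round(w,1),round(h,1),'yaw',round(np.degrees(np.arctan2(vy,vx))%180,1)); out.append((cx,cy))
    print('centre',np.mean(out,0),'dist',np.linalg.norm(np.subtract(*out)))
E
python3 - <<'E'
from h import *
d=dict(np.load('pics/w2.npz'))
move_loc(d,.075,(180,40,260,130))
o,R=st(); q=ray(d,np.array([(342,317.5),(440,317.5)])/1.5625-.18,o['eef_pos'][2]-.0117)
print(((q-o['eef_pos'])@R*1000).round(1))
E
```

```text
[ 47  16   8  53 186] c 482.1 -207.7 size 49.1 3.5 yaw 73.5
[ 15  12   6  54 171] c 450.5 -198.5 size 49.6 3.3 yaw 73.5
centre [ 466.29403687 -203.0662384 ] dist 32.981527302354074
[[ 20.  -17.4  11.7]
 [ 20.1  17.3  11.7]]
```

```bash
python3 - <<'E'
from h import *
rel(.4657,-.205,.165,-16.5)
E
```

```text
[ 96.7 -36.7  76.5] tool y yaw -10.5 zax [-0.002 -0.    -1.   ] turn az 6.0
```

Emit:
step_arm(increments=[[[-1,30,-12,0,0,0,3],[-1,65,-24,20,0,0,6],[-1,90,-33,45,0,0,6],[-1,97,-36.5,65,0,0,6],[-1,97,-36.5,76,0,0,6],[-1,97,-36.5,76,0,0,6],[-1,97,-36.5,76,0,0,6],[-1,97,-36.5,76,0,0,6]]])

```text
t: 6.83
eef_pos: [0.4678, -0.2054, 0.1672]
tool_rot: [0.001, 0.802, 0.598, 0.0]
contact_force: [-0.2, -0.1, -0.7]
gripper_width: 0.175
grasp_force: 61.9
```

```bash
python3 - <<'E'
from h import *
rel(.4657,-.205,.0927,-16.5)
E
```

```text
[-0.1 -2.3 74.5] tool y yaw -16.6 zax [ 0.002 -0.001 -1.   ] turn az -0.1
```

Emit:
step_arm(increments=[[[-1,0,-1.5,10,0,0,0],[-1,0,-1.5,20,0,0,0],[-1,0,-1.5,25,0,0,0],[-1,0,-1.5,25,0,0,0],[-1,0,-1.5,25,0,0,0],[-1,0,-1.5,25,0,0,0]]])

```text
t: 7.33
eef_pos: [0.4657, -0.2028, 0.1414]
tool_rot: [0.0, 0.801, 0.599, 0.0]
contact_force: [-0.2, -1.0, -0.4]
gripper_width: 0.18
grasp_force: 61.9
```

```bash
python3 - <<'E'
from h import *
rel(.4657,-.205,.0927,-16.5)
E
```

```text
[-2.1  0.6 48.7] tool y yaw -16.4 zax [ 0.  0. -1.] turn az 0.1
```

Emit:
step_arm(increments=[[[-1,-1,0,10,0,0,0],[-1,-1,0,20,0,0,0],[-1,-1,0,30,0,0,0],[-1,-1,0,38,0,0,0],[-1,-1,0,44,0,0,0],[-1,-1,0,48,0,0,0],[-1,-1,0,48,0,0,0],[-1,-1,0,48,0,0,0]]])

```text
t: 8.0
eef_pos: [0.4653, -0.2037, 0.0931]
tool_rot: [-0.0, 0.801, 0.599, -0.0]
contact_force: [0.7, 0.2, -2.1]
gripper_width: 0.179
grasp_force: 61.9
```

Emit:
step_arm(increments=[[[-1,0,0,1,0,0,0],[-1,0,0,2,0,0,0],[-1,0,0,2,0,0,0],[-1,0,0,2,0,0,0],[-1,0,0,2,0,0,0]]])

```text
t: 8.42
eef_pos: [0.4655, -0.2038, 0.0928]
tool_rot: [0.0, 0.801, 0.599, -0.0]
contact_force: [-5.2, 2.4, 15.8]
gripper_width: 0.182
grasp_force: 64.4
```

Emit:
step_arm(increments=[[[-1,0,0,0,0,0,0],[-1,0,0,0,0,0,0],[-1,0,0,0,0,0,0],[-1,0,0,0,0,0,0],[-1,0,0,0,0,0,0],[-1,0,0,0,0,0,0],[-1,0,0,0,0,0,0],[-1,0,0,0,0,0,0],[-1,0,0,0,0,0,0],[-1,0,0,0,0,0,0]]])

```text
t: 9.25
eef_pos: [0.4655, -0.2039, 0.0928]
tool_rot: [0.0, 0.801, 0.599, -0.0]
contact_force: [-4.1, 1.3, 15.9]
gripper_width: 0.175
grasp_force: 64.4
```

Emit:
step_arm(increments=[[[-1,0,0,0,0,0,0],[-1,0,0,0,0,0,0],[-1,0,0,0,0,0,0],[-1,0,0,0,0,0,0],[-1,0,0,0,0,0,0],[-1,0,0,0,0,0,0],[-1,0,0,0,0,0,0],[-1,0,0,0,0,0,0],[-1,0,0,0,0,0,0],[-1,0,0,0,0,0,0]]])

```text
t: 10.08
eef_pos: [0.4655, -0.2039, 0.0927]
tool_rot: [0.0, 0.801, 0.599, -0.0]
contact_force: [-5.0, 1.3, 16.6]
gripper_width: 0.178
grasp_force: 64.4
```

Emit:
step_arm(increments=[[[-1,0,0,0,0,0,0],[-1,0,0,0,0,0,0],[-1,0,0,0,0,0,0],[-1,0,0,0,0,0,0],[-1,0,0,0,0,0,0],[-1,0,0,0,0,0,0],[-1,0,0,0,0,0,0],[-1,0,0,0,0,0,0]]])

```text
t: 10.75
eef_pos: [0.4655, -0.2038, 0.0928]
tool_rot: [0.0, 0.801, 0.599, -0.0]
contact_force: [-4.9, 2.6, 15.3]
gripper_width: 0.184
grasp_force: 64.4
```

Emit:
step_arm(increments=[[[-1,0,0,-15,0,0,0],[-1,0,0,-35,0,0,0],[-1,0,0,-60,0,0,0],[-1,0,0,-100,0,0,0],[-1,0,0,-140,0,0,0],[-1,15,10,-160,0,0,0],[-1,30,10,-160,0,0,0],[-1,30,10,-160,0,0,0],[-1,30,10,-160,0,0,0]]])

```text
t: 11.5
eef_pos: [0.4831, -0.1773, 0.2511]
tool_rot: [-0.0, 0.8, 0.6, -0.0]
contact_force: [-0.1, -0.1, -0.9]
gripper_width: 0.174
grasp_force: 62.0
```

```bash
python3 - <<'E'
from h import *
o,R=st();print(o['t'],o['eef_pos'],o['gripper_width'])
d=snap('wrist','w3'); print(proj(d,[[.481,-.034,.12]]))
cv2.imwrite('pics/w3b.png',cv2.resize(d['image'][:,:,::-1],(800,600),interpolation=cv2.INTER_CUBIC))
E
```

```text
11.5 [ 0.48311655 -0.17729542  0.25111928] 0.1740674370554883
[[200.16675786  27.30423066]]
```

View pics/w3b.png

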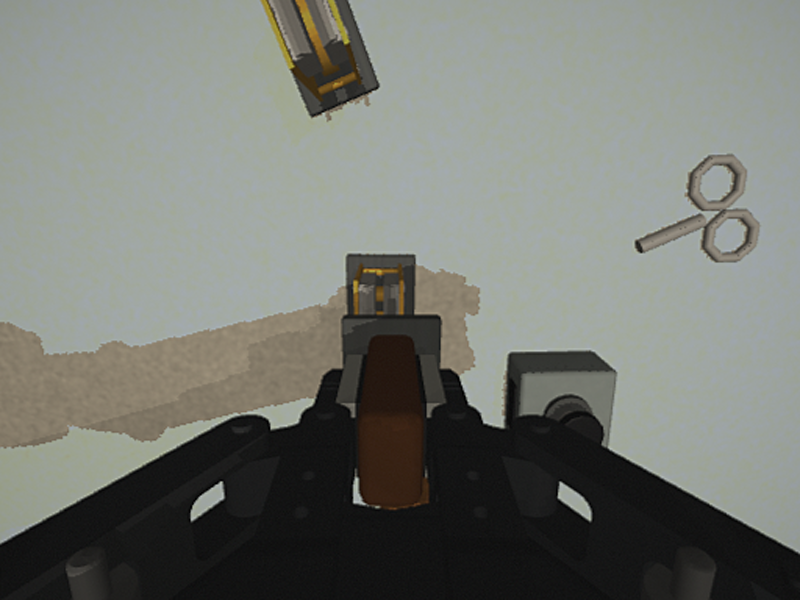

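The short movement still stands in place at (380,290). The tall one is at the upper edge near (310,50). I'll move nearer and turn to match it.

```bash
python3 - <<'E'
from h import *
rel(.481,-.13,.265,4)
E
```

```text
[ 45.7 -15.  -14.5] tool y yaw -16.4 zax [-0.002 -0.    -1.   ] turn az -20.4
```

Emit:
step_arm(increments=[[[-1,20,-7,-10,0,0,-7],[-1,40,-15,-15,0,0,-14],[-1,46,-15,-15,0,0,-20],[-1,46,-15,-15,0,0,-20],[-1,46,-15,-15,0,0,-20],[-1,46,-15,-15,0,0,-20],[-1,46,-15,-15,0,0,-20]]])

```text
t: 12.13
eef_pos: [0.4814, -0.1309, 0.2657]
tool_rot: [-0.0, 0.686, 0.728, -0.0]
contact_force: [0.0, 0.3, -1.5]
gripper_width: 0.182
grasp_force: 61.9
```

```bash
python3 - <<'E'
from h import *
o,R=st();print(o['eef_pos'])
d=snap('wrist','w4'); p=proj(d,[[.481,-.034,.12]])[0]; print(p)
u,v=p.astype(int); move_loc(d,.12,(u-60,max(v-110,0),u+60,min(v+110,200)))
o,R=st(); rel(.481,-.036,.2127,4)
E
```

```text
[ 0.48138077 -0.1308901   0.26565955]
[256.00767078  80.26889166]
[ 38   0   7  89 311] c 462.1 -5.8 size 3.2 72.1 yaw 95.3
[ 76   0   4  88 294] c 494.8 -3.5 size 2.7 71.2 yaw 95.5
centre [478.46530151  -4.63453102] dist 32.733035611905606
[94.5  5.2 53.1] tool y yaw 3.4 zax [-0.001  0.    -1.   ] turn az -0.6
```

Emit:
step_arm(increments=[[[-1,20,-2,0,0,0,-1],[-1,35,-2,0,0,0,-1.5],[-1,35,-2,0,0,0,-1.5],[-1,35,-2,0,0,0,-1.5],[-1,35,-2,0,0,0,-1.5]]])

```text
t: 12.6
eef_pos: [0.4777, -0.0947, 0.2663]
tool_rot: [0.0, 0.675, 0.738, -0.0]
contact_force: [-0.4, 0.5, -1.1]
gripper_width: 0.177
grasp_force: 61.9
```

```bash
python3 - <<'E'
from h import *
d=snap('wrist','w5'); move_loc(d,.12,(180,0,340,190))
d2=snap('top','t5'); cv2.imwrite('pics/w5b.png',np.hstack([d['image'],d2['image']])[:,:,::-1][:,:,:]) 
im=cv2.imread('pics/w5b.png'); cv2.imwrite('pics/w5b.png',cv2.resize(im,(800,300)))
E
```

```text
[ 95  42   5  86 302] c 494.7 -1.1 size 3.2 74.6 yaw 95.3
[ 60  42   4  86 289] c 461.6 -4.1 size 2.8 74.6 yaw 95.2
centre [478.17527771  -2.5841217 ] dist 33.189402916013684
```

View pics/w5b.png

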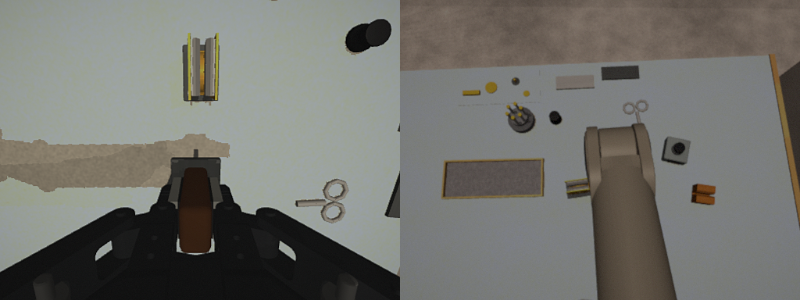

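The left half shows the tall movement upright at (202,68), unclipped, with its centre at (0.478,-0.003). It has been knocked about 3 cm in +y. I'll gauge it there.

```bash
python3 - <<'E'
from h import *
print(st()[0]['eef_pos']);rel(.4784,-.0046,.207,5.3)
E
```

```text
[ 0.47769683 -0.09522515  0.26627192]
[90.2  8.7 59.2] tool y yaw 5.0 zax [-0. -0. -1.] turn az -0.3
```

Emit:
step_arm(increments=[[[-1,30,3,0,0,0,0],[-1,60,6,5,0,0,0],[-1,85,9,25,0,0,0],[-1,90,9,45,0,0,0],[-1,90,9,59,0,0,0],[-1,90,9,59,0,0,0],[-1,90,9,59,0,0,0],[-1,90,9,59,0,0,0]]])

```text
t: 13.37
eef_pos: [0.4794, -0.0048, 0.2081]
tool_rot: [0.0, 0.675, 0.737, 0.0]
contact_force: [0.4, -0.5, -0.9]
gripper_width: 0.176
grasp_force: 61.8
```

```bash
python3 - <<'E'
from h import *
print(st()[0]['eef_pos']);rel(.4784,-.0046,.1377,5.3)
E
```

```text
[ 0.47937999 -0.00482666  0.20810115]
[ 0.3 -1.  70.4] tool y yaw 5.0 zax [ 0.001  0.    -1.   ] turn az -0.3
```

Emit:
step_arm(increments=[[[-1,0,-1,12,0,0,0],[-1,0,-1,24,0,0,0],[-1,0,-1,34,0,0,0],[-1,0,-1,44,0,0,0],[-1,0,-1,54,0,0,0],[-1,0,-1,62,0,0,0],[-1,0,-1,68,0,0,0],[-1,0,-1,70,0,0,0],[-1,0,-1,70,0,0,0],[-1,0,-1,70,0,0,0]]])

```text
t: 14.2
eef_pos: [0.4776, -0.0044, 0.1378]
tool_rot: [0.0, 0.675, 0.738, -0.0]
contact_force: [-3.7, -0.2, 6.5]
gripper_width: 0.18
grasp_force: 63.2
```

Emit:
step_arm(increments=[[[-1,0,0,1,0,0,0],[-1,0,0,2,0,0,0],[-1,0,0,2,0,0,0],[-1,0,0,2,0,0,0],[-1,0,0,2,0,0,0]]])

```text
t: 14.62
eef_pos: [0.478, -0.0044, 0.1377]
tool_rot: [0.001, 0.675, 0.738, -0.001]
contact_force: [-9.5, -0.9, 28.5]
gripper_width: 0.179
grasp_force: 66.2
```

Emit:
step_arm(increments=[[[-1,0,0,-0.5,0,0,0],[-1,0,0,-0.5,0,0,0],[-1,0,0,-0.5,0,0,0],[-1,0,0,-0.5,0,0,0],[-1,0,0,-0.5,0,0,0],[-1,0,0,-0.5,0,0,0],[-1,0,0,-0.5,0,0,0],[-1,0,0,-0.5,0,0,0],[-1,0,0,-0.5,0,0,0],[-1,0,0,-0.5,0,0,0]]])

```text
t: 15.45
eef_pos: [0.4779, -0.0044, 0.1377]
tool_rot: [0.001, 0.675, 0.738, -0.001]
contact_force: [-8.7, -1.1, 22.7]
gripper_width: 0.181
grasp_force: 65.2
```

Emit:
step_arm(increments=[[[-1,0,0,0,0,0,0],[-1,0,0,0,0,0,0],[-1,0,0,0,0,0,0],[-1,0,0,0,0,0,0],[-1,0,0,0,0,0,0],[-1,0,0,0,0,0,0],[-1,0,0,0,0,0,0],[-1,0,0,0,0,0,0],[-1,0,0,0,0,0,0],[-1,0,0,0,0,0,0]]])

```text
t: 16.28
eef_pos: [0.4779, -0.0044, 0.1377]
tool_rot: [0.001, 0.675, 0.738, -0.001]
contact_force: [-8.2, -1.6, 21.9]
gripper_width: 0.178
grasp_force: 65.2
```

Emit:
step_arm(increments=[[[-1,0,0,0,0,0,0],[-1,0,0,0,0,0,0],[-1,0,0,0,0,0,0],[-1,0,0,0,0,0,0],[-1,0,0,0,0,0,0],[-1,0,0,0,0,0,0],[-1,0,0,0,0,0,0],[-1,0,0,0,0,0,0]]])

```text
t: 16.95
eef_pos: [0.4779, -0.0044, 0.1377]
tool_rot: [0.001, 0.675, 0.738, -0.001]
contact_force: [-7.8, -0.9, 22.9]
gripper_width: 0.178
grasp_force: 65.2
```

Emit:
step_arm(increments=[[[-1,0,0,-15,0,0,0],[-1,0,0,-35,0,0,0],[-1,0,0,-60,0,0,0],[-1,0,0,-95,0,0,0],[-1,0,0,-115,0,0,0],[-1,0,0,-120,0,0,0],[-1,0,0,-120,0,0,0]]])

```text
t: 17.53
eef_pos: [0.4788, -0.0043, 0.2573]
tool_rot: [0.002, 0.675, 0.738, 0.001]
contact_force: [-0.1, 0.1, -2.0]
gripper_width: 0.179
grasp_force: 62.1
```

```bash
python3 - <<'E'
from h import *
rel(.4347,-.4182,.2,-10.4);rel(.4347,-.4182,.1,-10.4)
E
```

```text
[-408.3  -80.8   57.3] tool y yaw 5.1 zax [ 0.004 -0.001 -1.   ] turn az 15.5
[-408.2  -81.2  157.3] tool y yaw 5.1 zax [ 0.004 -0.001 -1.   ] turn az 15.5
```

Emit:
step_arm(increments=[[[-1,-408,-81,0,0,0,15.5],[-1,-408,-81,0,0,0,15.5],[-1,-408,-81,0,0,0,15.5],[-1,-408,-81,0,0,0,15.5],[-1,-408,-81,0,0,0,15.5],[-1,-408,-81,0,0,0,15.5],[-1,-408,-81,0,0,0,15.5],[-1,-408,-81,0,0,0,15.5],[-1,-408,-81,0,0,0,15.5],[-1,-408,-81,0,0,0,15.5]]])

```text
t: 18.37
eef_pos: [0.4318, -0.4195, 0.2534]
tool_rot: [-0.002, 0.768, 0.64, -0.001]
contact_force: [1.2, -0.1, -1.2]
gripper_width: 0.179
grasp_force: 61.9
```

```bash
python3 - <<'E'
from h import *
rel(.4347,-.4182,.14,-10.4)
E
```

```text
[  1.7   3.  113.4] tool y yaw -10.4 zax [-0.003  0.002 -1.   ] turn az -0.0
```

Emit:
step_arm(increments=[[[-1,1,1,30,0,0,0],[-1,1,1,65,0,0,0],[-1,1,1,95,0,0,0],[-1,1,1,110,0,0,0],[-1,1,1,110,0,0,0],[-1,1,1,110,0,0,0],[-1,1,1,110,0,0,0]]])

```text
t: 18.95
eef_pos: [0.4349, -0.4173, 0.1461]
tool_rot: [0.0, 0.768, 0.64, 0.0]
contact_force: [0.8, -0.4, -0.3]
gripper_width: 0.179
grasp_force: 61.9
```

```bash
python3 - <<'E'
from h import *
print(st()[0]['eef_pos']);rel(.4347,-.4182,.0727,-10.4)
E
```

```text
[ 0.43486757 -0.41732397  0.14613715]
[-0.9 -0.  73.4] tool y yaw -10.4 zax [ 0. -0. -1.] turn az 0.0
```

Emit:
step_arm(increments=[[[-1,-0.5,0,15,0,0,0],[-1,-0.5,0,30,0,0,0],[-1,-0.5,0,42,0,0,0],[-1,-0.5,0,54,0,0,0],[-1,-0.5,0,64,0,0,0],[-1,-0.5,0,70,0,0,0],[-1,-0.5,0,72,0,0,0],[-1,-0.5,0,74,0,0,0],[-1,-0.5,0,74,0,0,0],[-1,-0.5,0,74,0,0,0]]])

```text
t: 19.78
eef_pos: [0.4344, -0.4176, 0.0729]
tool_rot: [0.0, 0.768, 0.64, -0.0]
contact_force: [-2.4, 2.3, 5.2]
gripper_width: 0.18
grasp_force: 62.9
```

Emit:
step_arm(increments=[[[1,0,0,-1,0,0,0],[1,0,0,-1,0,0,0],[1,0,0,-1,0,0,0],[1,0,0,-1,0,0,0],[1,0,0,-20,0,0,0],[1,0,0,-55,0,0,0],[1,0,0,-95,0,0,0],[1,0,0,-135,0,0,0],[1,0,0,-160,0,0,0],[1,0,0,-160,0,0,0]]])

```text
t: 20.62
eef_pos: [0.4373, -0.4198, 0.2386]
tool_rot: [0.006, 0.768, 0.64, 0.001]
contact_force: [0.8, -0.2, 0.7]
gripper_width: 1.002
grasp_force: 0.0
```

```bash
python3 - <<'E'
from h import *
o,R=st();print(o['eef_pos'])
d=snap('wrist','w6'); cv2.imwrite('pics/w6b.png',d['image'][:,:,::-1])
p=proj(d,[[.4663,-.2031,.075]])[0];print(p)
rel(.4663,-.29,.24,-16.5)
E
```

```text
[ 0.43727223 -0.41978012  0.2386264 ]
[236.29091757 -68.01522676]
[132.3   6.5  -5. ] tool y yaw -10.4 zax [ 0.005 -0.005 -1.   ] turn az 6.1
```

View pics/w6b.png

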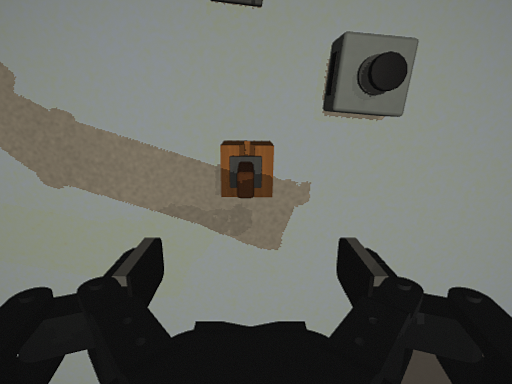

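The gauge is back in its rest at (246,175), upright with the shoulder on top. Next is the short movement.

Emit:
step_arm(increments=[[[1,132,5,-5,0,0,6],[1,132,5,-5,0,0,6],[1,132,5,-5,0,0,6],[1,132,5,-5,0,0,6],[1,132,5,-5,0,0,6],[1,132,5,-5,0,0,6],[1,132,5,-5,0,0,6]]])

```text
t: 21.25
eef_pos: [0.4622, -0.29, 0.2359]
tool_rot: [-0.0, 0.801, 0.598, -0.001]
contact_force: [-0.1, 0.8, 0.9]
gripper_width: 0.998
grasp_force: 0.0
```

```bash
python3 - <<'E'
from h import *
o,R=st();print(o['eef_pos'])
d=snap('wrist','w7'); u,v=proj(d,[[.4663,-.2031,.075]])[0].astype(int);print(u,v)
move_loc(d,.075,(u-50,max(v-60,0),u+50,v+60))
rel(.4663,-.2031,.12,-16.5)
E
```

```text
[ 0.46218598 -0.29002798  0.23594339]
229 94
[ 65  34   4  53 173] c 481.5 -207.2 size 48.7 3.0 yaw 73.9
[ 31  34   5  53 161] c 450.0 -197.9 size 48.7 3.0 yaw 73.6
centre [ 465.77198792 -202.5681839 ] dist 32.900107564091336
[ 84.8 -20.8 116. ] tool y yaw -16.5 zax [-0.001  0.    -1.   ] turn az -0.0
```

Not moved. Approaching above it, then down.

Emit:
step_arm(increments=[[[1,40,-10,0,0,0,0],[1,75,-18,10,0,0,0],[1,85,-20.5,40,0,0,0],[1,85,-20.5,80,0,0,0],[1,85,-20.5,116,0,0,0],[1,85,-20.5,116,0,0,0],[1,85,-20.5,116,0,0,0],[1,85,-20.5,116,0,0,0]]])

```text
t: 21.97
eef_pos: [0.4683, -0.2025, 0.1222]
tool_rot: [0.001, 0.801, 0.598, 0.0]
contact_force: [0.6, 0.4, 0.8]
gripper_width: 1.002
grasp_force: 0.0
```

```bash
python3 - <<'E'
from h import *
rel(.4662,-.2028,.034,-16.3)
E
```

```text
[-0.8 -2.1 88.2] tool y yaw -16.5 zax [ 0.001 -0.001 -1.   ] turn az -0.2
```

Emit:
step_arm(increments=[[[1,-0.5,-1,30,0,0,0],[1,-0.5,-1,55,0,0,0],[1,-0.5,-1,75,0,0,0],[1,-0.5,-1,87,0,0,0],[1,-0.5,-1,88,0,0,0],[1,-0.5,-1,88,0,0,0],[1,-0.5,-1,88,0,0,0]]])

```text
t: 22.55
eef_pos: [0.4678, -0.2022, 0.0345]
tool_rot: [0.001, 0.801, 0.599, 0.001]
contact_force: [0.3, 0.0, 0.0]
gripper_width: 0.999
grasp_force: 0.0
```

Emit:
step_arm(increments=[[[-1,0,0,0,0,0,0],[-1,0,0,0,0,0,0],[-1,0,0,0,0,0,0],[-1,0,0,0,0,0,0],[-1,0,0,0,0,0,0],[-1,0,0,0,0,0,0],[-1,0,0,0,0,0,0],[-1,0,0,0,0,0,0]]], force=60)

```text
t: 23.22
eef_pos: [0.4669, -0.2018, 0.0334]
tool_rot: [0.0, 0.801, 0.599, 0.0]
contact_force: [0.4, -0.3, 7.0]
gripper_width: 0.412
grasp_force: 61.1
```

```bash
python3 - <<'E'
from h import *
print(st()[0]['eef_pos'],st()[1].round(3))
E
```

```text
[ 0.46685989 -0.20179934  0.03337306] [[ 0.282  0.959  0.001]
 [ 0.959 -0.282 -0.001]
 [-0.     0.001 -1.   ]]
```

Emit:
step_arm(increments=[[[-1,0,0,-20,0,0,0],[-1,0,0,-50,0,0,0],[-1,0,0,-90,0,0,0],[-1,0,0,-130,0,0,0],[-1,0,0,-165,0,0,0],[-1,0,0,-185,0,0,0],[-1,0,0,-190,0,0,0],[-1,0,0,-190,0,0,0]]])

```text
t: 23.88
eef_pos: [0.4664, -0.2017, 0.2233]
tool_rot: [0.001, 0.801, 0.599, 0.0]
contact_force: [0.3, 0.2, -6.4]
gripper_width: 0.413
grasp_force: 62.3
```

```bash
python3 - <<'E'
from h import *
d=snap('top','t7'); cv2.imwrite('pics/t7b.png',cv2.resize(d['image'][:,:,::-1],(800,600)))
rel(.527,.3666,.223,-1.9)
E
```

```text
[ 562.3 -101.4   -1.3] tool y yaw -16.4 zax [-0.002  0.    -1.   ] turn az -14.5
```

View pics/t7b.png

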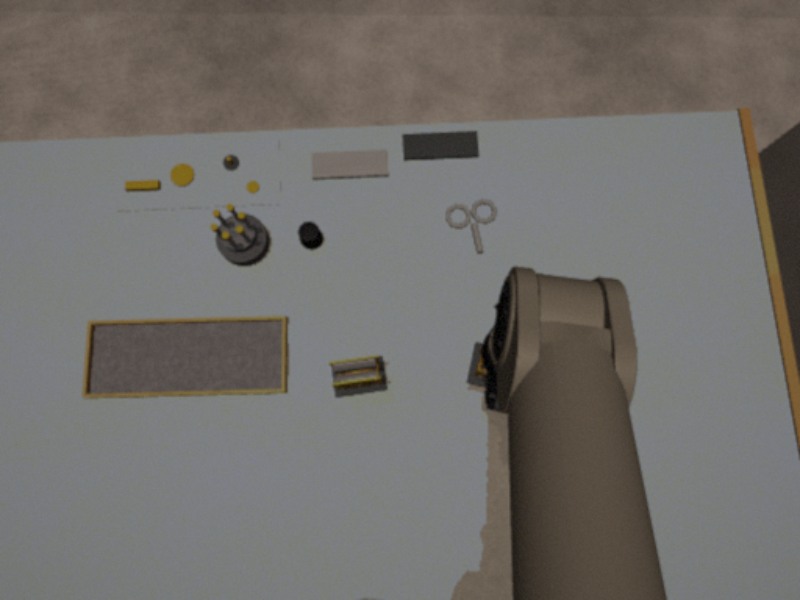

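The tall movement stands at (358,372), clear of the tray. The short one is lifted and partly hidden under the gripper at (485,365). Carrying it to the tray.

Emit:
step_arm(increments=[[[-1,562,-101,0,0,0,-14.5],[-1,562,-101,0,0,0,-14.5],[-1,562,-101,0,0,0,-14.5],[-1,562,-101,0,0,0,-14.5],[-1,562,-101,0,0,0,-14.5],[-1,562,-101,0,0,0,-14.5],[-1,562,-101,0,0,0,-14.5],[-1,562,-101,0,0,0,-14.5],[-1,562,-101,0,0,0,-14.5],[-1,562,-101,0,0,0,-14.5]]])

```text
t: 24.77
eef_pos: [0.5097, 0.2137, 0.2195]
tool_rot: [-0.001, 0.719, 0.695, -0.002]
contact_force: [0.9, 0.5, -4.8]
gripper_width: 0.408
grasp_force: 62.2
```

```bash
python3 - <<'E'
from h import *
print(st()[0]['eef_pos']);rel(.527,.3666,.223,-1.9)
E
```

```text
[0.50974209 0.21367666 0.21954857]
[153.4  12.2  -3.8] tool y yaw -1.9 zax [-0.005 -0.002 -1.   ] turn az -0.0
```

Emit:
step_arm(increments=[[[-1,40,3,0,0,0,0],[-1,80,7,0,0,0,0],[-1,120,10,0,0,0,0],[-1,148,12,0,0,0,0],[-1,148,12,50,0,0,0],[-1,148,12,90,0,0,0],[-1,148,12,120,0,0,0],[-1,148,12,120,0,0,0],[-1,148,12,120,0,0,0]]])

```text
t: 25.52
eef_pos: [0.5257, 0.3581, 0.0986]
tool_rot: [-0.001, 0.719, 0.695, -0.005]
contact_force: [0.7, 0.2, -3.2]
gripper_width: 0.416
grasp_force: 62.4
```

```bash
python3 - <<'E'
from h import *
print(st()[0]['eef_pos']);rel(.527,.3666,.0394,-1.9)
d=snap('side','s8'); c=d['image'][100:240,150:330]; cv2.imwrite('pics/s8c.png',cv2.resize(c[:,:,::-1],None,fx=3.5,fy=3.5))
E
```

```text
[0.52567709 0.35808925 0.09857293]
[ 8.9  1.5 59.1] tool y yaw -1.9 zax [-0.008 -0.005 -1.   ] turn az 0.0
```

View pics/s8c.png

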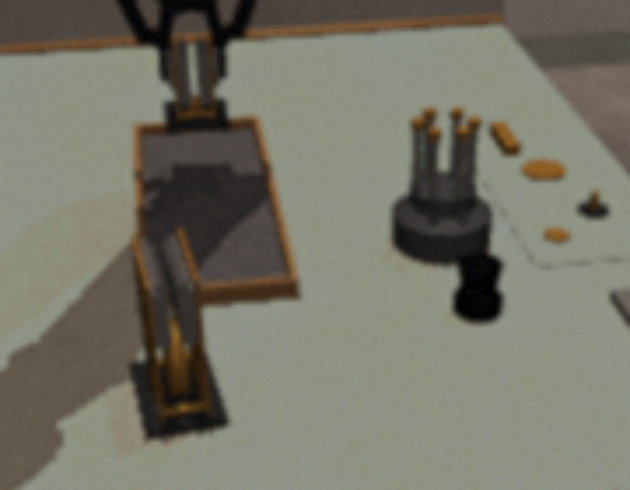

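The short movement hangs upright over the far half of the tray (crop (195,110)). Lowering it.

Emit:
step_arm(increments=[[[-1,0,0,20,0,0,0],[-1,0,0,36,0,0,0],[-1,0,0,48,0,0,0],[-1,0,0,55,0,0,0],[-1,0,0,58,0,0,0],[-1,0,0,58,0,0,0],[-1,0,0,58,0,0,0]]])

```text
t: 26.15
eef_pos: [0.5289, 0.3607, 0.0458]
tool_rot: [0.0, 0.719, 0.695, 0.001]
contact_force: [0.7, 0.4, -4.6]
gripper_width: 0.416
grasp_force: 62.7
```

Emit:
step_arm(increments=[[[-1,0,0,2,0,0,0],[-1,0,0,4,0,0,0],[-1,0,0,6,0,0,0],[-1,0,0,7,0,0,0],[-1,0,0,7,0,0,0],[-1,0,0,7,0,0,0]]])

```text
t: 26.65
eef_pos: [0.5288, 0.3605, 0.0395]
tool_rot: [0.0, 0.719, 0.695, 0.0]
contact_force: [-2.1, -2.2, 7.5]
gripper_width: 0.415
grasp_force: 64.0
```

Touching down. Release and rise.

Emit:
step_arm(increments=[[[1,0,0,-0.5,0,0,0],[1,0,0,-0.5,0,0,0],[1,0,0,-0.5,0,0,0],[1,0,0,-0.5,0,0,0],[1,0,0,-25,0,0,0],[1,0,0,-65,0,0,0],[1,0,0,-105,0,0,0],[1,0,0,-145,0,0,0],[1,0,0,-185,0,0,0],[1,0,0,-210,0,0,0]]])

```text
t: 27.48
eef_pos: [0.5291, 0.3615, 0.2526]
tool_rot: [0.0, 0.719, 0.695, 0.003]
contact_force: [0.2, 1.0, 1.5]
gripper_width: 1.0
grasp_force: 0.0
```

```bash
python3 - <<'E'
from h import *
print(st()[0]['eef_pos']);rel(.4786,-.0936,.25,5.3)
d=snap('wrist','w8'); 
E
```

```text
[0.52910046 0.36145553 0.25255101]
[-456.5  -35.5    0.8] tool y yaw -1.9 zax [ 0.004  0.003 -1.   ] turn az -7.2
```

Emit:
step_arm(increments=[[[1,-456,-35,-5,0,0,-7.2],[1,-456,-35,-5,0,0,-7.2],[1,-456,-35,-5,0,0,-7.2],[1,-456,-35,-5,0,0,-7.2],[1,-456,-35,-5,0,0,-7.2],[1,-456,-35,-5,0,0,-7.2],[1,-456,-35,-5,0,0,-7.2],[1,-456,-35,-5,0,0,-7.2],[1,-456,-35,-5,0,0,-7.2],[1,-456,-35,-5,0,0,-7.2]]])

```text
t: 28.37
eef_pos: [0.482, -0.0559, 0.2524]
tool_rot: [0.0, 0.674, 0.739, 0.0]
contact_force: [0.7, -0.8, -0.9]
gripper_width: 1.002
grasp_force: 0.0
```

Emit:
step_arm(increments=[[[1,-40,0,0,0,0,0],[1,-40,0,0,0,0,0],[1,-40,0,0,0,0,0],[1,-40,0,0,0,0,0],[1,-40,0,0,0,0,0]]])

```text
t: 28.78
eef_pos: [0.4865, -0.0921, 0.2523]
tool_rot: [-0.0, 0.673, 0.74, 0.0]
contact_force: [-0.0, -0.2, -0.4]
gripper_width: 0.999
grasp_force: 0.0
```

```bash
python3 - <<'E'
from h import *
print(st()[0]['eef_pos'])
d=snap('wrist','w9'); u,v=proj(d,[[.478,-.0026,.12]])[0].astype(int);print(u,v)
move_loc(d,.12,(u-70,0,u+70,200))
rel(.4782,-.0026,.16,5.3)
E
```

```text
[ 0.48648496 -0.09211409  0.25226347]
250 86
[ 50  41   5  90 294] c 461.9 -4.3 size 2.9 74.5 yaw 95.3
[ 87  41   5  90 288] c 494.7 -1.2 size 2.9 74.5 yaw 95.2
centre [478.30979919  -2.75220108] dist 32.93040481240275
[89.8  0.2 92.4] tool y yaw 5.5 zax [ 0.  0. -1.] turn az 0.2
```

Emit:
step_arm(increments=[[[1,40,0,0,0,0,0],[1,75,0,0,0,0,0],[1,90,0,30,0,0,0],[1,90,0,65,0,0,0],[1,90,0,90,0,0,0],[1,90,0,90,0,0,0],[1,90,0,90,0,0,0],[1,90,0,90,0,0,0]]])

```text
t: 29.5
eef_pos: [0.479, -0.0034, 0.1637]
tool_rot: [0.001, 0.673, 0.739, 0.001]
contact_force: [0.1, -0.3, 0.5]
gripper_width: 1.0
grasp_force: 0.0
```

```bash
python3 - <<'E'
from h import *
rel(.4783,-.0027,.068,5.3)
E
```

```text
[ 0.7 -0.8 95.7] tool y yaw 5.4 zax [ 0.002  0.    -1.   ] turn az 0.1
```

Emit:
step_arm(increments=[[[1,0,-0.5,35,0,0,0],[1,0,-0.5,65,0,0,0],[1,0,-0.5,87,0,0,0],[1,0,-0.5,94,0,0,0],[1,0,-0.5,94,0,0,0],[1,0,-0.5,94,0,0,0],[1,0,-0.5,94,0,0,0]]])

```text
t: 30.08
eef_pos: [0.4793, -0.0041, 0.0703]
tool_rot: [0.001, 0.674, 0.739, 0.001]
contact_force: [1.4, 0.5, -0.3]
gripper_width: 0.999
grasp_force: 0.0
```

Emit:
step_arm(increments=[[[-1,0,0,0,0,0,0],[-1,0,0,0,0,0,0],[-1,0,0,0,0,0,0],[-1,0,0,0,0,0,0],[-1,0,0,0,0,0,0],[-1,0,0,0,0,0,0],[-1,0,0,0,0,0,0],[-1,0,0,0,0,0,0]]], force=70)

```text
t: 30.75
eef_pos: [0.4784, -0.0042, 0.0689]
tool_rot: [0.001, 0.674, 0.739, 0.0]
contact_force: [0.5, -0.1, 5.5]
gripper_width: 0.414
grasp_force: 70.4
```

Emit:
step_arm(increments=[[[-1,0,0,-20,0,0,0],[-1,0,0,-45,0,0,0],[-1,0,0,-70,0,0,0],[-1,0,0,-80,0,0,0],[-1,0,0,-80,0,0,0],[-1,0,0,-80,0,0,0]]])

```text
t: 31.25
eef_pos: [0.4768, -0.0046, 0.1475]
tool_rot: [-0.0, 0.674, 0.739, -0.0]
contact_force: [-0.6, -0.1, -7.3]
gripper_width: 0.416
grasp_force: 73.2
```

```bash
python3 - <<'E'
from h import *
print(st()[0]['eef_pos']);rel(.522,.2166,.15,-1.9)
E
```

```text
[ 0.47683063 -0.00459233  0.14748149]
[216.1  65.3  -2.6] tool y yaw 5.3 zax [-0.001 -0.    -1.   ] turn az 7.2
```

Emit:
step_arm(increments=[[[-1,35,11,0,0,0,2],[-1,70,22,0,0,0,4],[-1,105,32,0,0,0,6],[-1,140,43,0,0,0,7],[-1,175,54,0,0,0,7],[-1,205,62,0,0,0,7],[-1,215,65,0,0,0,7],[-1,215,65,0,0,0,7],[-1,215,65,0,0,0,7],[-1,215,65,0,0,0,7]]])

```text
t: 32.08
eef_pos: [0.5214, 0.2138, 0.1464]
tool_rot: [-0.0, 0.718, 0.696, -0.002]
contact_force: [0.5, -1.1, -6.5]
gripper_width: 0.41
grasp_force: 73.2
```

```bash
python3 - <<'E'
from h import *
print(st()[0]['eef_pos']);rel(.522,.2166,.0749,-1.9)
E
```

```text
[0.52141961 0.21379185 0.14639927]
[ 3.   0.7 71.5] tool y yaw -1.8 zax [-0.003 -0.003 -1.   ] turn az 0.1
```

Emit:
step_arm(increments=[[[-1,0,0,20,0,0,0],[-1,0,0,40,0,0,0],[-1,0,0,55,0,0,0],[-1,0,0,64,0,0,0],[-1,0,0,68,0,0,0],[-1,0,0,68,0,0,0],[-1,0,0,68,0,0,0]]])

```text
t: 32.67
eef_pos: [0.5229, 0.2155, 0.0808]
tool_rot: [0.0, 0.718, 0.696, 0.0]
contact_force: [0.4, 0.1, -5.6]
gripper_width: 0.416
grasp_force: 73.1
```

Emit:
step_arm(increments=[[[-1,0,0,2,0,0,0],[-1,0,0,4,0,0,0],[-1,0,0,4,0,0,0],[-1,0,0,4,0,0,0]]])

```text
t: 33.0
eef_pos: [0.5225, 0.2159, 0.0766]
tool_rot: [0.0, 0.718, 0.697, 0.0]
contact_force: [0.2, -0.6, -6.8]
gripper_width: 0.415
grasp_force: 73.3
```

Emit:
step_arm(increments=[[[-1,0,0,1,0,0,0],[-1,0,0,2,0,0,0],[-1,0,0,2.5,0,0,0],[-1,0,0,2.5,0,0,0],[-1,0,0,2.5,0,0,0]]])

```text
t: 33.42
eef_pos: [0.5228, 0.2158, 0.0752]
tool_rot: [0.001, 0.718, 0.696, 0.0]
contact_force: [-2.6, -4.2, 7.7]
gripper_width: 0.413
grasp_force: 75.0
```

Emit:
step_arm(increments=[[[1,0,0,0,0,0,0],[1,0,0,0,0,0,0],[1,0,0,0,0,0,0],[1,0,0,0,0,0,0],[1,0,0,0,0,0,0],[1,0,0,-25,0,0,0],[1,0,0,-65,0,0,0],[1,0,0,-105,0,0,0],[1,0,0,-145,0,0,0],[1,0,0,-175,0,0,0]]])

```text
t: 34.25
eef_pos: [0.5229, 0.2166, 0.2523]
tool_rot: [0.0, 0.717, 0.697, 0.001]
contact_force: [0.7, 0.5, 0.3]
gripper_width: 1.007
grasp_force: 0.0
```

```bash
python3 - <<'E'
from h import *
print(st()[0]['eef_pos']);rel(.5868,-.341,.25,-1.9)
E
```

```text
[0.52293448 0.21657998 0.25232771]
[-555.5   80.2    1.7] tool y yaw -1.7 zax [ 0.003  0.001 -1.   ] turn az 0.2
```

Emit:
step_arm(increments=[[[-1,-555,80,0,0,0,0],[-1,-555,80,0,0,0,0],[-1,-555,80,0,0,0,0],[-1,-555,80,0,0,0,0],[-1,-555,80,0,0,0,0],[-1,-555,80,0,0,0,0],[-1,-555,80,0,0,0,0],[-1,-555,80,0,0,0,0],[-1,-555,80,0,0,0,0],[-1,-555,80,0,0,0,0]]])

```text
t: 35.08
eef_pos: [0.5695, -0.2002, 0.249]
tool_rot: [0.0, 0.717, 0.697, 0.0]
contact_force: [0.5, 0.6, -0.5]
gripper_width: 0.003
grasp_force: 0.0
```

```bash
python3 - <<'E'
from h import *
print(st()[0]['eef_pos']);rel(.588,-.341,.1,-1.9)
a=snap('top','t10')['image'][180:280,30:290]; b=snap('side','s10')['image'][100:384,130:300]
a=cv2.resize(a,None,fx=2,fy=2); b=cv2.resize(b,None,fx=1.5,fy=1.5)
H=max(a.shape[0],b.shape[0]); c=np.zeros((H,a.shape[1]+b.shape[1],3),np.uint8); c[:a.shape[0],:a.shape[1]]=a; c[:b.shape[0],a.shape[1]:]=b
cv2.imwrite('pics/c10.png',c[:,:,::-1])
E
```

```text
[ 0.569476   -0.20017535  0.248992  ]
[-140.2   22.6  149. ] tool y yaw -1.7 zax [ 0. -0. -1.] turn az 0.2
```

View pics/c10.png

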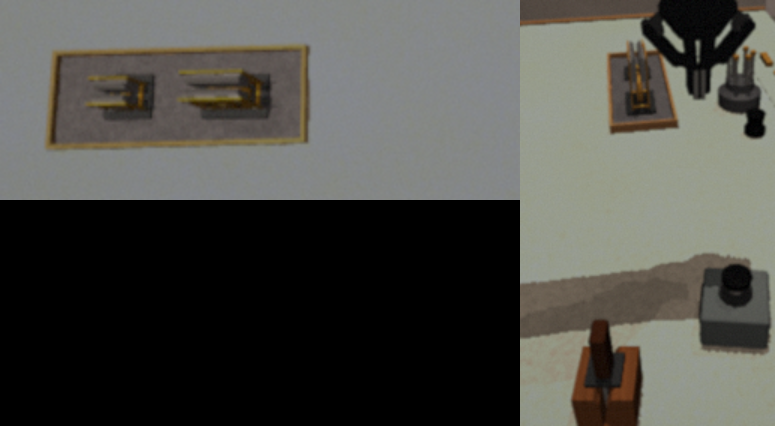

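Both movements stand upright inside the tray (left half: short at (120,95), tall at (230,95)). The gauge is home in its rest (605,365). Pressing the plunger.

Emit:
step_arm(increments=[[[-1,-40,7,0,0,0,0],[-1,-80,13,0,0,0,0],[-1,-120,20,10,0,0,0],[-1,-140,22,45,0,0,0],[-1,-140,22,85,0,0,0],[-1,-140,22,120,0,0,0],[-1,-140,22,145,0,0,0],[-1,-140,22,149,0,0,0],[-1,-140,22,149,0,0,0],[-1,-140,22,149,0,0,0]]])

```text
t: 36.02
eef_pos: [0.5886, -0.3388, 0.1014]
tool_rot: [0.001, 0.717, 0.697, 0.0]
contact_force: [0.3, -0.4, 0.7]
gripper_width: -0.001
grasp_force: 0.0
```

```bash
python3 - <<'E'
from h import *
print(st()[0]['eef_pos']);rel(.588,-.341,.067,-1.9)
E
```

```text
[ 0.58856375 -0.33875515  0.10137589]
[-2.2 -0.6 34.4] tool y yaw -1.7 zax [ 0.002 -0.001 -1.   ] turn az 0.2
```

Emit:
step_arm(increments=[[[-1,-2,0,15,0,0,0],[-1,-2,0,22,0,0,0],[-1,-2,0,29,0,0,0],[-1,-2,0,33,0,0,0],[-1,-2,0,35,0,0,0],[-1,-2,0,36,0,0,0],[-1,-2,0,36,0,0,0],[-1,-2,0,36,0,0,0]]])

```text
t: 36.68
eef_pos: [0.5888, -0.3417, 0.0679]
tool_rot: [0.002, 0.718, 0.696, 0.0]
contact_force: [-5.1, 2.2, 23.3]
gripper_width: -0.002
grasp_force: 11.4
```

Emit:
step_arm(increments=[[[-1,0,0,0,0,0,0],[-1,0,0,0,0,0,0],[-1,0,0,0,0,0,0],[-1,0,0,-20,0,0,0],[-1,0,0,-60,0,0,0],[-1,0,0,-100,0,0,0],[-1,0,0,-140,0,0,0],[-1,0,0,-150,0,0,0],[-1,0,0,-150,0,0,0],[-1,0,0,-150,0,0,0]]])

```text
t: 37.52
eef_pos: [0.5873, -0.3407, 0.2142]
tool_rot: [0.0, 0.718, 0.696, -0.0]
contact_force: [-0.8, 0.8, -0.3]
gripper_width: 0.001
grasp_force: 0.0
```

```bash
python3 - <<'E'
from h import *
o=st()[0];print(o['eef_pos'],o['contact_force'])
d=snap('side','s11'); p=np.load('pics/s10.npz')['image'].astype(int)
for n,(a,b,e,f) in dict(rest=(310,384,160,230),tray=(130,190,190,235)).items(): print(n,np.abs(d['image'][a:b,e:f].astype(int)-p[a:b,e:f]).mean())
print(bot.hand_in())
E
```

```text
[ 0.5872948  -0.34069049  0.21417926] [-0.79098651  0.81526022 -0.2914856 ]
rest 25.165830115830115
tray 10.33074074074074
the job is handed in; nothing more can be done
None
```

The job is handed in at about 38 s, and no verdict came back. Every step was carried out with the two movements present (short and tall; no mid): both gauged, the gauge back in its rest, both standing in the tray, and the plunger pressed to open and close. A last side-view comparison before hand-in showed image differences around the rest and tray that I did not look into.

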